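# Tip two phones back in the repair stand

## Task

Two smartphones and an empty turquoise case stand in the bays of the slotted beech stand, all leaning forward towards the robot. Push both phones over with the fingertips so that each leans back against the rear of its own bay, screen up to the lamp for inspection. Push gently, do not pinch or lift anything, and leave the case leaning forward and everything else where it is.

Things in the scene. Friction and masses are not known exactly. Their poses are not given: they have to be found in the camera images.
- stand: slotted beech stand, fixed, 83 (x) x 312 (y) x 48 high. Origin: centre of its underside; +x is its rear, -x its front (roughly towards the robot), y along the slot. One slot along y, centred on x = 0, 23 wide, between two solid lips 30 wide, 48 high. 12 mm dividers split it into three bays, 88 long, centred at y = -100, 0, +100. Which thing stands in which bay varies.
- slot_floor (a point): centre of the slot floor of the middle bay, 14 above the counter; the slot is 34 deep. A 10 mm thick plate in a bay can lean about 22 degrees forward, on the front lip's inner top edge, or as far backward, on the rear lip's, and stays either way
- rear_edge (a point): middle of the rear lip's inner top edge, at x = +11.5, 48 high. A phone pushed rearwards near its top (1 to 3 N) swings upright, its foot held by the slot's rear wall; it then needs pushing farther over this edge, its foot sliding to the front wall, up to 22 degrees back; friction may hold it anywhere beyond about 10
- silver_phone: the big cracked smartphone, silver with a dark screen and crack lines, 158 tall x 76 wide x 10 thick, 160 to 250 g, loose in one bay. Origin: centre of its lower edge face; z runs up along it to the top edge, y across its width, -x out of its screen. At the start it leans forward, its z axis tilted 21 to 22 degrees from vertical towards the stand's -x.
- silver_phone_top (a point): centre of the top edge face of the big silver phone, 158 mm up its z axis from its origin; at the start about 160 mm above the counter
- small_phone: the small black smartphone with a dark screen, 134 tall x 64 wide x 10 thick, 110 to 175 g, loose in another bay. Origin: centre of its lower edge face; z runs up along it to the top edge, y across its width, -x out of its screen. At the start it leans forward, its z axis tilted 21 to 22 degrees from vertical towards the stand's -x.
- small_phone_top (a point): centre of the top edge face of the small phone, 134 mm up its z axis from its origin; at the start about 140 mm above the counter
- case: empty turquoise plastic phone case: a shallow open tray with a rectangular camera window in its back, 146 tall x 74 wide x 10 deep, 40 g, loose in the remaining bay. Origin: centre of its lower edge face; z runs up along it to the top edge, y across its width, -x out of its open side. At the start it leans forward, its z axis tilted 21 to 22 degrees from vertical towards the stand's -x.
- case_top (a point): centre of the top edge of the case, 146 mm up its z axis from its origin
- weight: round steel weight with a small knob, 44 in diameter, 43 high, loose on the counter in front of the stand; origin under its centre
- dish: white ceramic dish, 84 in diameter, 22 high, loose in front of the stand; origin under its centre
- screwdriver: stubby black screwdriver, 110 long, lying beyond the stand's +y end; origin under its middle, x along it
- tape: roll of tape, 64 in diameter, 15 high, lying behind the stand; origin under its centre
- jar: small amber jar, 44 in diameter, 50 high, standing beyond the stand's -y end; origin under its centre
- battery: flat grey phone battery, 85 x 50 x 7, lying behind the stand; origin under its centre
There are look-alikes about, which are no part of the job. What is shaped like the silver_phone but pink or purple is not meant.

How it is judged (in metres and radians):
At the end, for the whole second after the job is handed in: Both phones at rest in their own bays, leaning back 9 to 32 degrees, top edge at least 15 mm behind the stand's middle, origin less than 24 mm above the counter and within 35 mm of its start; the case still leans forward, its top within 25 mm of its start (x of each of silver_phone_top, small_phone_top in the frame of stand above 0.015 m and angle between silver_phone's own z axis and vertical between 0.15 and 0.55 rad and z of each of silver_phone, small_phone in the frame of stand below 0.024 m and distance of each of silver_phone, small_phone from where it was at the start of the episode below 0.035 m and linear speed of each of silver_phone, small_phone below 0.02 m/s and angle between small_phone's own z axis and vertical between 0.15 and 0.55 rad and x of case_top in the frame of stand below -0.025 m and distance of case_top from where it was at the start of the episode below 0.025 m); the robot touches nothing.
It fails at once if a phone is lifted: its lower edge rises more than about 16 mm off the slot floor (z of any of silver_phone, small_phone in the frame of stand above 0.032 m).
It fails at once if a phone is squeezed or pressed with more than 20 N (contact force between the fingers and silver_phone above 20 N or contact force between the fingers and small_phone above 20 N).
It fails at once if the turquoise case is shifted more than 25 mm at its top, tipped or lifted (distance of case_top from where it was at the start of the episode above 0.025 m).
It fails at once if a bystander is pushed more than 20 mm away (distance of any of weight, dish, screwdriver, tape, jar, battery from where it was at the start of the episode above 0.02 m).
It also fails if it takes over 48 s, if anything falls off the work surface, if the arm or the gripper's body presses on something with over 40 N, if the wrist force passes 120 N, or if a joint passes its speed limit or range.

## Robot

A 6-joint arm with a two-finger parallel gripper is mounted at the origin on the work surface. World frame = base frame: x ahead of the robot, y to its left, z up, the work surface at z = 0. Lengths are in m, angles in degrees, forces in N, time in s.
With the tool pointing down it reaches from about 0.25 to 0.725 m from the base axis. Payload 9.7 kg.
Tool frame: the origin (TCP) lies at the very end of the fingers, on their centre line; the grasp point (between the pads) lies 19 mm behind it; z points along the fingers, y is the direction in which the jaws open and shut (so a half turn about z gives the same grasp; the last joint's range is limited). The gripper opens to 85 mm and grips with 20 to 120 N. Pads are 22 mm wide; open, the fingers measure 114 mm over their backs; the gripper's body (76 mm by 85 mm) begins 54 mm behind the grasp point. The pads swing forward as they close: fully open they stand 13 mm farther back than shut.
Start: joints at [-70.989, 4.979, 10.078, 95.1, 0, 90], TCP at [0.179, -0.52, 0.201] pointing down, gripper open.
Joint ranges: [-179.16, 179.16], [-48.56, 103.87], [-65.8, 70.77], [-126.05, 130.52], [-82.76, 87.17], [-180, 180]. Speed limits (degrees/s): [127.2, 127.2, 147.25, 180, 180, 180].

## Interface

Orientations are given as [roll, pitch, yaw] about the fixed x, y, z axes, in that order (R = Rz(yaw) Ry(pitch) Rx(roll)).
In Python, from workcell import bot gives the robot as it stands.
- The arm moves only by the shell command python3 -m pendant 'ROWS' [FORCE]. ROWS is JSON, a list that holds one entry, the list of rows, each a list of 7 numbers: the shift along the tool's x, y, z in cm, then the turn, a rotation vector about the tool's x, y, z in rad, then the opening in per cent of the stroke, from 0 (shut) to 100 (fully open). In form: [[[dx, dy, dz, ax, ay, az, gripper], ...]]. A call has 1 to 5 rows; each row shifts and turns the pose as measured when the row begins, along the tool's axes as they then stand; what a row does not reach is not made up. A row lasts 1/12 s, in which the tool goes at most 41.7 mm and 7.16 degrees, less where a joint would pass 70% of its speed; a pose out of reach is approached as far as the arm can. A call with a gripper value outside its range is refused whole. The fingers move at their own pace and stop on an object; FORCE is the grip in N (left out, the last holds). Time passes only in rows, so rows that do not move let the fingers close. It gives the time, the measured TCP pose, the force and the opening at its end, in the units of the state.
- bot.get_obs(): the state, without advancing time (a new reading comes with each control period).
- bot.camera(name): name is "scene" or "top" or "wrist"; returns the picture (480x640x3 uint8, red, green, blue); there is no depth.
- bot.get_calibration(name): a dict with "intrinsics" (3x3 intrinsics, pixels), "pose" (4x4, takes a point from camera to world coordinates); the wrist camera has in their place "T_tool_cam" (4x4, takes a point from camera to tool coordinates, whose origin is the TCP and whose axes are the flange's). Camera axes: x right, y down, z forward; pixel columns grow to the right and rows downward; lengths in m; the calibration is good to about 2 mm. A picture is of the moment at which its call begins: read the wrist's pose just before it. get_calibration takes no time and is no camera call.
- bot.job_done(): hands the job in, once; it reports no verdict.
Trained networks look in the newest picture that a camera, given by its name, has taken for a name from the list of things; names that differ only in an ending like _2 or _b are one class to them, and where a whole thing is asked for, a point or a joint stands for the part that bears it (a point fixed in the world has none). Each returns a list of dicts, best first, with "confidence" (0 to 1); they miss things now and then, are a little off and sometimes report something else, mostly with a low value. They report only what shows in the picture. A call takes as long as a camera call. They do not tell look-alikes from the thing itself.
- bot.masks_of(camera, thing): "pixels" (480x640 bool, what is visible of it) and "extent" ([left, top, right, bottom] in pixels, round what is visible of it).
- bot.mark_of(camera, thing): "uv" ([column, row] in pixels: a listed point, or the origin of a listed thing).
The state is a dict: "time": time; "q": joint angles; "qd": joint speeds; "joint_efforts": joint torques, N m; "ee_pos": TCP position; "tcp_rot": TCP orientation; "wrist_force": force on the tool from outside, world axes, zero at the start; "torque": the same for the moment, N m; "opening": finger opening in m.
Only numpy, scipy, OpenCV 4.12 (cv2) and the standard library are available. Lean on these libraries where they do the work, as an engineer would, in place of code of your own. Each camera call takes 0.05 s, during which the arm holds its last target. There are 200 camera calls.

## Working session

There is one attempt and no reset: what is moved stays moved. The work goes in short steps, Python scripts to look and compute and a shell command to move; the robot and the scene stay as the last step left them, time stands still between calls to the robot, and variables do not carry over. Pictures are saved under pics/ and viewed, about 8 in all and at most 12, crops included, and the job is handed in when it is done.

```bash
ls; mkdir -p pics; cat > h.py <<'E'
import numpy as np, cv2
from workcell import bot
from scipy.spatial.transform import Rotation as R
def shot(cam,name,crop=None,scale=1):
    im=bot.camera(cam)[:,:,::-1]
    if crop: im=im[crop[1]:crop[3],crop[0]:crop[2]]
    cv2.imwrite('pics/'+name,cv2.resize(im,None,fx=scale,fy=scale,interpolation=cv2.INTER_CUBIC))
def ray(cam,uv):
    c=bot.get_calibration(cam);K=np.array(c['intrinsics']);T=np.array(c['pose'])
    d=T[:3,:3]@np.linalg.solve(K,[uv[0],uv[1],1]);return T[:3,3],d
def atz(cam,uv,z):
    o,d=ray(cam,uv);return o+d*(z-o[2])/d[2]
def proj(cam,p):
    c=bot.get_calibration(cam);K=np.array(c['intrinsics']);T=np.array(c['pose'])
    q=K@(T[:3,:3].T@(np.array(p)-T[:3,3]));return q[:2]/q[2]
E
python3 - <<'E'
from h import *
a=bot.camera('scene');b=bot.camera('top')
cv2.imwrite('pics/a.png',a[:,:,::-1]);cv2.imwrite('pics/b.png',b[:,:,::-1])
for c in ('scene','top'):
    print(c,np.round(bot.get_calibration(c)['pose'],3).tolist())
    for t in ['stand','slot_floor','rear_edge','silver_phone_top','small_phone_top','case_top','silver_phone','small_phone','case']:
        print(t,[(np.round(m['uv'],1).tolist(),round(m['confidence'],2)) for m in bot.mark_of(c,t)])
print(bot.get_obs())
E
```

```text
pics
scene [[0.853, 0.361, -0.377, 0.941], [0.522, -0.598, 0.608, -0.594], [-0.006, -0.715, -0.699, 0.872], [0.0, 0.0, 0.0, 1.0]]
stand [([343.8, 290.4], 0.56)]
slot_floor [([342.7, 290.0], 0.56)]
rear_edge [([350.0, 279.1], 0.85), ([306.7, 261.6], 0.32)]
silver_phone_top [([227.5, 234.8], 0.82), ([382.0, 192.3], 0.64), ([347.4, 200.5], 0.62), ([301.9, 360.3], 0.2)]
small_phone_top [([303.2, 275.2], 0.6)]
case_top [([321.6, 235.1], 0.57)]
silver_phone [([289.7, 222.6], 0.98), ([363.0, 260.7], 0.77), ([328.9, 216.1], 0.62), ([371.7, 332.1], 0.29)]
small_phone [([325.9, 321.1], 0.94), ([349.1, 278.4], 0.62)]
case [([350.3, 286.0], 0.74)]
top [[-0.018, -0.993, 0.118, 0.445], [-1.0, 0.015, -0.028, 0.063], [0.026, -0.119, -0.993, 1.034], [0.0, 0.0, 0.0, 1.0]]
stand [([299.3, 228.0], 0.9)]
slot_floor [([298.9, 226.2], 0.73)]
rear_edge [([299.8, 219.1], 0.68)]
silver_phone_top [([133.5, 271.1], 0.86), ([301.6, 395.2], 0.84), ([244.4, 252.6], 0.76), ([330.2, 292.7], 0.63)]
small_phone_top [([364.8, 238.4], 0.73)]
case_top [([304.8, 246.1], 0.95), ([287.1, 289.2], 0.18)]
silver_phone [([236.6, 346.2], 0.87), ([203.0, 312.4], 0.79), ([247.0, 228.5], 0.56), ([295.4, 230.5], 0.3)]
small_phone [([353.0, 221.5], 0.79), ([306.9, 246.2], 0.2)]
case [([299.0, 224.5], 0.89)]
{'time': 1.0, 'q': array([-7.09911562e+01,  4.97834922e+00,  1.00761342e+01,  9.50997179e+01,
       -6.57265824e-04,  9.00015113e+01]), 'qd': array([-0.0747351 , -0.14539144, -0.07813618,  0.00577099, -0.01942705,
        0.05035066]), 'joint_efforts': array([ 2.44340074e-03, -5.20114195e+01,  4.64861441e+01,  1.81014697e-03,
        1.43933717e-04,  1.05593332e-05]), 'ee_pos': array([ 0.17913303, -0.51999047,  0.20067079]), 'tcp_rot': array([-1.79998067e+02,  6.57316808e-04,  1.90073325e+01]), 'wrist_force': array([-0.11561467,  0.55618348,  0.02399589]), 'torque': array([-0.00383396, -0.00881916, -0.04071982]), 'opening': 0.08557364251846605}
```

View pics/a.png

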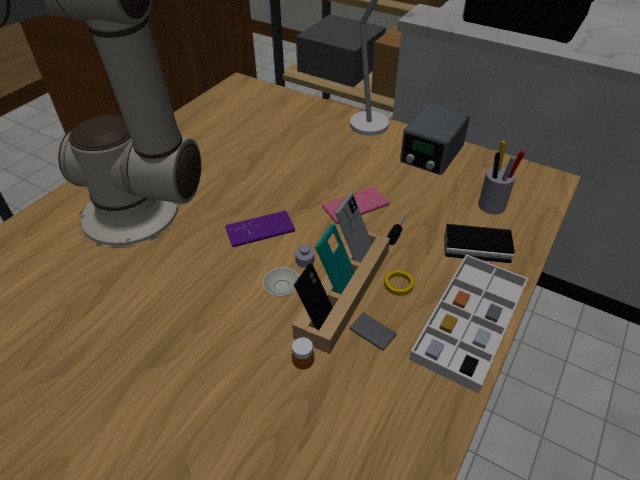

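View pics/b.png

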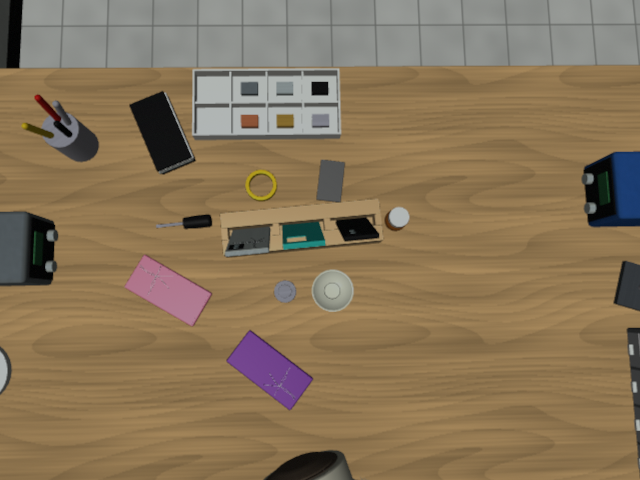

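The silver phone stands in the +y bay (top camera ~247,240), the case in the middle bay (303,236) and the small black phone in the −y bay (357,229). Things that could be mistaken for the silver phone: the purple one lying at (270,370) and the pink one at (168,290). A black one at (162,132) and the battery (331,180) could pass for the small phone. All of these lie flat outside the stand, so I choose the two standing ones.

```bash
python3 - <<'E'
from h import *
shot('top','c.png',(200,180,420,320),3.6)
def tri(u,v):
    (o1,d1),(o2,d2)=ray('top',u),ray('scene',v)
    s=np.linalg.lstsq(np.c_[d1,-d2],o2-o1,rcond=None)[0];p,q=o1+s[0]*d1,o2+s[1]*d2
    return np.round((p+q)/2,4),round(np.linalg.norm(p-q),4)
print('silver',tri((244.4,252.6),(347.4,200.5)))
print('small',tri((364.8,238.4),(303.2,275.2)), 'alt',tri((364.8,238.4),(307,267)))
print('case',tri((304.8,246.1),(321.6,235.1)))
print('stand',atz('top',(299.3,228),0),atz('top',(298.9,226.2),.014),atz('top',(299.8,219.1),.048))
print('scene',atz('scene',(343.8,290.4),0),atz('scene',(350,279.1),.048))
for uv in [(221,213.5),(380,201.5),(382,240),(223,255)]: print(uv,atz('top',uv,.048).round(4))
m=bot.masks_of('top','stand')[0];ys,xs=np.where(m['pixels']);print(m['extent'],m['confidence'])
P=np.array([atz('top',(a,b),.048)[:2] for a,b in zip(xs,ys)]).astype(np.float32);print(cv2.minAreaRect(P),cv2.boxPoints(cv2.minAreaRect(P)))
E
```

```text
silver (array([0.54  , 0.1545, 0.16  ]), np.float64(0.0079))
small (array([ 0.5637, -0.0558,  0.1375]), np.float64(0.0068)) alt (array([ 0.5647, -0.0509,  0.1561]), np.float64(0.0151))
case (array([0.5465, 0.048 , 0.1497]), np.float64(0.0023))
stand [0.60201474 0.05688541 0.        ] [0.60356532 0.05771078 0.014     ] [0.61224979 0.05590866 0.048     ]
scene [0.59641808 0.05597349 0.        ] [0.61121068 0.05396583 0.048     ]
(221, 213.5) [0.6254 0.2087 0.048 ]
(380, 201.5) [ 0.6451 -0.102   0.048 ]
(382, 240) [ 0.5689 -0.1033  0.048 ]
(223, 255) [0.5444 0.2047 0.048 ]
[218.5, 198.0, 380.8, 254.2] 0.56Traceback (most recent call last):
  File "<stdin>", line 14, in <module>
  File "h.py", line 12, in atz
    o,d=ray(cam,uv);return o+d*(z-o[2])/d[2]
        ~~~^^^^^^^^
  File "h.py", line 9, in ray
    c=bot.get_calibration(cam);K=np.array(c['intrinsics']);T=np.array(c['pose'])
ValueError: time passes only in moves, steps and waits
```

View pics/c.png

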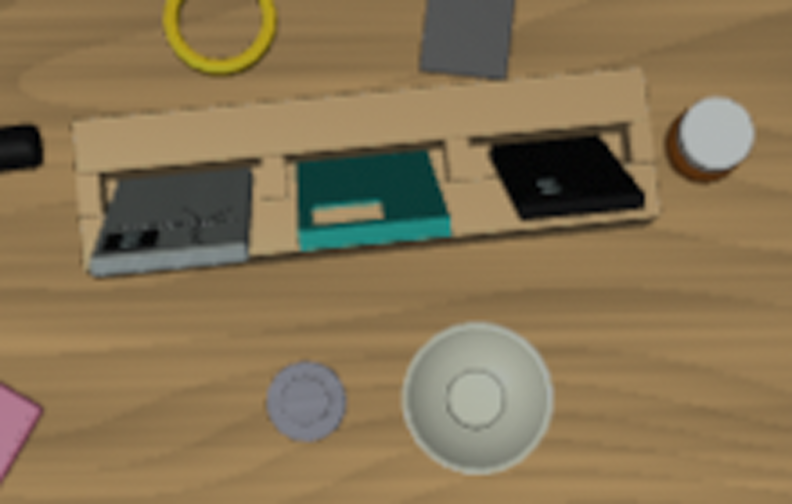

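The crop confirms it: the silver phone with crack lines is on the left, the case in the middle and the black phone on the right, all upright in the stand. The stand yaw is about 3.6° with its origin near (0.601, 0.057). First I'll shut the fingers and align the tool yaw.

```bash
python3 -m pendant '[[[0,0,0,0,0,0.09,0],[0,0,0,0,0,0.09,0],[0,0,0,0,0,0.09,0],[1.8,-3.3,0,0,0,0,0],[1.8,-3.3,0,0,0,0,0]]]'
python3 -m pendant '[[[1.8,-3.3,0,0,0,0,0],[1.8,-3.3,0,0,0,0,0],[1.8,-3.3,0,0,0,0,0],[1.8,-3.3,0,0,0,0,0],[1.8,-3.3,0,0,0,0,0]]]'
```

```text
time: 1.52
ee_pos: [0.2102, -0.4547, 0.1982]
tcp_rot: [-179.9, 0.1, 2.5]
wrist_force: [0.3, 0.0, 0.6]
opening: 0.0253
time: 1.93
ee_pos: [0.2944, -0.2793, 0.1973]
tcp_rot: [-179.9, 0.1, 2.1]
wrist_force: [0.9, -0.5, 0.2]
opening: -0.0
```

```bash
python3 -m pendant '[[[1.8,-3.6,0,0,0,0,0],[1.8,-3.6,0,0,0,0,0],[1.8,-3.6,0,0,0,0,0],[1.8,-3.6,0,0,0,0,0],[1.8,-3.6,0,0,0,0,0]]]'
python3 -m pendant '[[[1.8,-3.6,0,0,0,0,0],[1.8,-3.6,0,0,0,0,0],[1.8,-3.6,0,0,0,0,0],[1.8,-3.6,0,0,0,0,0],[1.8,-3.6,0,0,0,0,0]]]'
```

```text
time: 2.35
ee_pos: [0.3787, -0.0884, 0.1987]
tcp_rot: [180.0, -0.2, 2.0]
wrist_force: [0.6, -0.9, -0.1]
opening: -0.0001
time: 2.77
ee_pos: [0.4636, 0.0607, 0.2015]
tcp_rot: [-178.1, -0.4, 6.2]
wrist_force: [-0.2, -0.2, 0.1]
opening: 0.0004
```

```bash
python3 -m pendant '[[[0.8,-2.7,0,0,0,0.03,0],[0.8,-2.7,0,0,0,0.015,0],[0.8,-2.7,0,0,0,0,0],[0,-0.5,0,0,0,0,0],[0,0,0,0,0,0,0]]]'
python3 - <<'E'
from h import *
o=bot.get_obs();print(o['q'],o['tcp_rot'],o['ee_pos'])
E
```

```text
time: 3.18
ee_pos: [0.4868, 0.0978, 0.2058]
tcp_rot: [-175.4, -0.2, 8.5]
wrist_force: [0.1, -0.9, -0.6]
opening: 0.0001
[  8.43637723  -2.57572089   2.84845083  95.20910811   4.60111201
 179.94307142] [-175.39910325   -0.21963023    8.49312277] [0.48682743 0.0977981  0.20577552]
```

Joint 6 has hit its 180° stop, so I'll turn the tool about 85° the other way. The shut fingers push equally well edge-on.

```bash
python3 -m pendant '[[[0,0,0,0,0,-0.12,0],[0,0,0,0,0,-0.12,0],[0,0,0,0,0,-0.12,0],[0,0,0,0,0,-0.12,0],[0,0,0,0,0,-0.12,0]]]'
python3 -m pendant '[[[0,0,0,0,0,-0.12,0],[0,0,0,0,0,-0.12,0],[0,0,0,0,0,-0.12,0],[0,0,0,0,0,-0.12,0],[0,0,0,0,0,-0.12,0]]]'
python3 -m pendant '[[[0,0,0,0,0,-0.12,0],[0,0,0,0,0,-0.12,0],[0,0,0,0,0,-0.06,0],[0,0,0,0,0,0,0]]]'
cat > err.py <<'E'
from h import *
o=bot.get_obs();T=R.from_euler('xyz',o['tcp_rot'],degrees=True)
G=R.from_euler('xyz',[180,0,93.6],degrees=True)
print('rotvec tool',(T.inv()*G).as_rotvec().round(3),'q6',o['q'][5].round(1),o['ee_pos'].round(4))
S=np.array([.601,.0565]);c,s=np.cos(np.radians(3.6)),np.sin(np.radians(3.6))
d=o['ee_pos'][:2]-S;print('stand frame',np.round([c*d[0]+s*d[1],-s*d[0]+c*d[1]],4),'wf',o['wrist_force'].round(2))
E
python3 err.py
```

```text
time: 3.6
ee_pos: [0.4852, 0.0948, 0.2069]
tcp_rot: [-176.5, -2.8, 43.7]
wrist_force: [0.1, 0.2, 0.2]
opening: 0.0001
time: 4.02
ee_pos: [0.4831, 0.0909, 0.2087]
tcp_rot: [-178.9, -4.3, 79.6]
wrist_force: [-0.4, 0.5, -0.0]
opening: -0.0
time: 4.35
ee_pos: [0.4814, 0.0877, 0.21]
tcp_rot: [179.6, -4.3, 97.9]
wrist_force: [-0.2, 0.2, 0.5]
opening: -0.0005
rotvec tool [ 0.004 -0.076  0.074] q6 89.7 [0.4814 0.0877 0.21  ]
stand frame [-0.1174  0.0387] wf [-0.24  0.21  0.46]
```

```bash
python3 -m pendant '[[[2,0.3,0,0,-0.038,0.037,0],[2,0.3,0,0,-0.038,0.037,0],[2,0.3,1,0,0,0,0],[0.3,0,3,0,0,0,0],[0,0,2.5,0,0,0,0]]]'
python3 -m pendant '[[[0,0,0.5,0,0,0,0],[0,0,0,0,0,0,0]]]';python3 err.py
```

```text
time: 4.77
ee_pos: [0.4869, 0.1501, 0.1527]
tcp_rot: [179.1, 0.1, 92.2]
wrist_force: [-0.9, -0.4, 0.0]
opening: -0.0
time: 4.93
ee_pos: [0.4847, 0.1494, 0.1436]
tcp_rot: [179.4, 0.2, 92.0]
wrist_force: [-0.1, -0.1, 0.9]
opening: 0.0003
rotvec tool [ 0.011  0.004 -0.029] q6 105.4 [0.4847 0.1494 0.1436]
stand frame [-0.1102  0.1   ] wf [-0.15 -0.13  0.91]
```

```bash
python3 -m pendant '[[[0,0.5,0.6,0,0,-0.03,0],[0,0.6,0.3,0,0,0,0],[0,0.6,0,0,0,0,0],[0,0.5,0,0,0,0,0],[0,0.5,0,0,0,0,0]]]';python3 err.py
python3 -m pendant '[[[0,0.5,0,0,0,0,0],[0,0.5,0,0,0,0,0],[0,0.5,0,0,0,0,0],[0,0.5,0,0,0,0,0],[0,0.5,0,0,0,0,0]]]';python3 err.py
```

```text
time: 5.35
ee_pos: [0.514, 0.1491, 0.1404]
tcp_rot: [179.1, 0.2, 93.2]
wrist_force: [-0.4, 0.4, -0.1]
opening: -0.0005
rotvec tool [ 0.016  0.004 -0.007] q6 103.2 [0.514  0.1491 0.1404]
stand frame [-0.081   0.0978] wf [-0.37  0.38 -0.1 ]
time: 5.77
ee_pos: [0.5429, 0.1504, 0.1427]
tcp_rot: [179.0, 0.2, 93.1]
wrist_force: [0.6, -0.6, 0.2]
opening: -0.0
rotvec tool [ 0.018  0.003 -0.009] q6 102.6 [0.5429 0.1504 0.1427]
stand frame [-0.0521  0.0973] wf [ 0.63 -0.55  0.19]
```

```bash
python3 - <<'E'
from h import *
shot('scene','d.png',(250,140,450,360),2.7)
E
```

```text
(no output)
```

View pics/d.png

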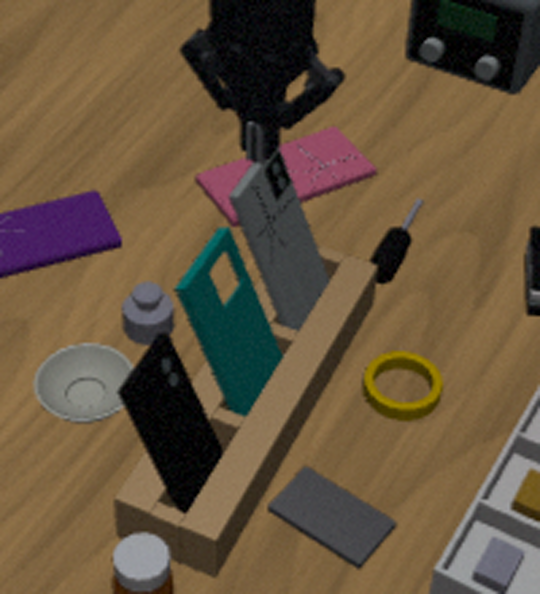

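The shut fingertip (crop ~262,150) is just at the front of the silver phone's top edge. The case and small phone haven't moved. I'll keep pushing gently.

```bash
python3 -m pendant '[[[0,0.5,0.2,0.01,0,0,0],[0,0.5,0.1,0,0,0,0],[0,0.5,0.1,0,0,0,0],[0,0.5,0.1,0,0,0,0],[0,0.5,0.1,0,0,0,0]]]';python3 err.py
python3 - <<'E'
from h import *
bot.camera('scene')
for t in ['silver_phone_top','silver_phone']: print(t,[(np.round(m['uv'],1).tolist(),round(m['confidence'],2)) for m in bot.mark_of('scene',t)])
print(proj('scene',bot.get_obs()['ee_pos']))
E
```

```text
time: 6.23
ee_pos: [0.5703, 0.1519, 0.1365]
tcp_rot: [179.6, 0.2, 93.1]
wrist_force: [0.1, 0.0, 0.5]
opening: 0.0003
rotvec tool [ 0.008  0.003 -0.009] q6 102.0 [0.5703 0.1519 0.1365]
stand frame [-0.0247  0.0972] wf [0.08 0.03 0.48]
silver_phone_top [([345.7, 201.1], 0.86), ([229.3, 236.3], 0.78), ([378.2, 193.8], 0.69)]
silver_phone [([330.2, 212.5], 0.97), ([361.5, 257.7], 0.81), ([290.2, 220.5], 0.68)]
[356.86608965 214.67305797]
```

```bash
python3 - <<'E'
from h import *
a=bot.camera('scene')[140:300,260:430];b=bot.camera('top')[170:310,200:400]
cv2.imwrite('pics/e.png',np.hstack([cv2.resize(a,(400,376)),cv2.resize(b,(400,376))])[:,:,::-1])
E
```

```text
(no output)
```

View pics/e.png

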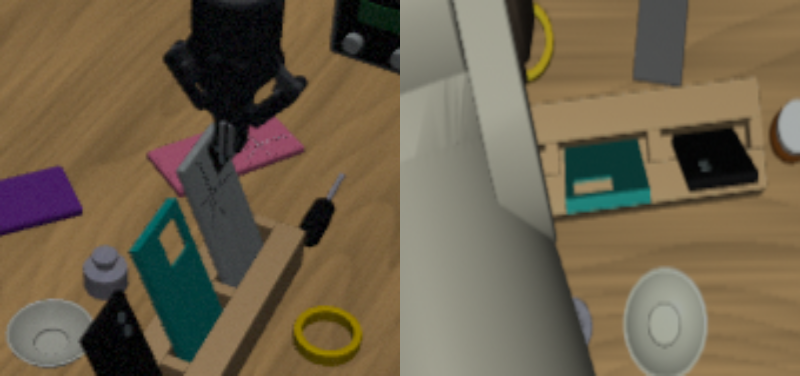

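```bash
python3 err.py; python3 - <<'E'
from h import *
a=bot.camera('scene')[170:280,310:400];w=bot.camera('wrist')
cv2.imwrite('pics/f.png',np.hstack([cv2.resize(a,(400,489),interpolation=cv2.INTER_CUBIC),cv2.resize(w,(400,489))])[:,:,::-1])
# expected geometry: silver top corners for lean angles, foot x
S=np.array([.601,.0565]);c,s=np.cos(np.radians(3.6)),np.sin(np.radians(3.6))
def W(x,y,z): return (S[0]+c*x-s*y,S[1]+s*x+c*y,z)
for lean in (-22,-10,0,15):
    l=np.radians(lean);fx=.006 if lean<=0 else -.003
    print(lean,[proj('scene',W(fx+.158*np.sin(l)+.005*np.cos(l),.1+k*.038,.014+.158*np.cos(l))).round(1).tolist() for k in(-1,1)])
E
```

```text
rotvec tool [ 0.007  0.003 -0.009] q6 102.0 [0.5697 0.1519 0.1366]
stand frame [-0.0253  0.0972] wf [-0.1  -0.26 -0.62]
-22 [[339.9, 212.4], [355.5, 191.9]]
-10 [[354.1, 213.9], [369.3, 192.9]]
0 [[366.4, 217.1], [381.2, 195.9]]
15 [[380.7, 224.0], [395.0, 202.3]]
```

View pics/f.png

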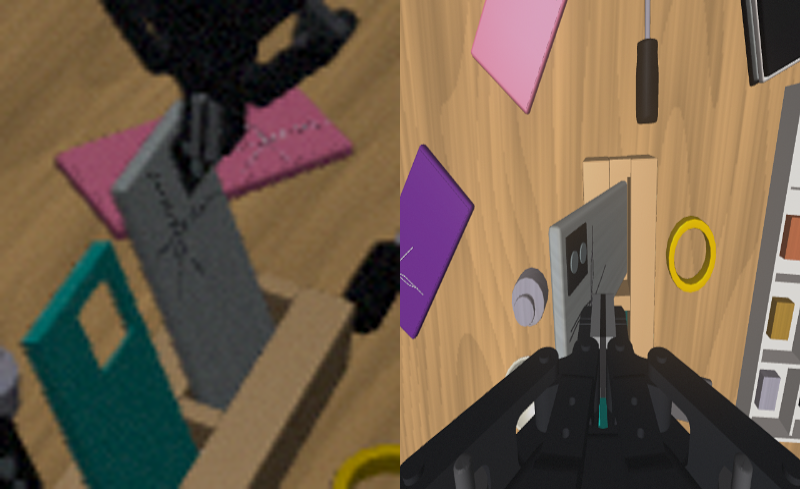

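```bash
python3 - <<'E'
from h import *
print('d tip',proj('scene',(.5429,.1504,.1427)),'20mm higher',proj('scene',(.5429,.1504,.1627)))
c=bot.get_calibration('wrist');K=np.array(c['intrinsics']);T=np.linalg.inv(c['T_tool_cam'])
for p in ([0,0,0],[0,.014,0],[0,-.014,0]):
    q=K@(T@np.r_[p,1])[:3];print('tcp in wrist',q[:2]/q[2])
o=bot.get_obs();Tw=np.eye(4);Tw[:3,:3]=R.from_euler('xyz',o['tcp_rot'],degrees=True).as_matrix();Tw[:3,3]=o['ee_pos']
M=Tw@np.array(c['T_tool_cam'])
bot.camera('wrist');a=bot.mark_of('wrist','silver_phone_top');bot.camera('scene');b=bot.mark_of('scene','silver_phone_top')
print([(x['uv'],x['confidence']) for x in a])
print([(x['uv'],x['confidence']) for x in b])
# intersect wrist with heights
for x in a:
    d=M[:3,:3]@np.linalg.solve(K,[*x['uv'],1])
    for z in (.15,.16,.17): print(z,(M[:3,3]+d*(z-M[2,3])/d[2]).round(4))
E
```

```text
d tip [345.59020824 208.49184   ] 20mm higher [345.85205689 201.34154774]
tcp in wrist [325.92907284 280.3004482 ]
tcp in wrist [354.06312636 280.28381489]
tcp in wrist [297.79773868 280.3170799 ]
[([251.2, 305.7], 0.82)]
[([380.9, 192.8], 0.96), ([226.1, 231.7], 0.91), ([346.7, 202.0], 0.61), ([370.6, 332.2], 0.4)]
0.15 [0.5349 0.1428 0.15  ]
0.16 [0.5367 0.1478 0.16  ]
0.17 [0.5385 0.1528 0.17  ]
```

The finger is now behind the silver phone, which hasn't moved, so the tip must have gone over or through the top edge because it overlapped too little. I'll go up, back to the front, and push lower with more overlap.

```bash
python3 -m pendant '[[[0,0,-2,0,0,0,0],[0,0,-3,0,0,0,0],[0,-1,-2,0,0,0,0],[0,-4,0,0,0,0,0],[0,-4,0,0,0,0,0]]]';python3 err.py
python3 -m pendant '[[[0,-1,0,0,0,0,0],[0,0,0,0,0,0,0],[0,0,3,0,0,0,0],[0,0,3,0,0,0,0],[0,0,2.5,0,0,0,0]]]';python3 err.py
python3 - <<'E'
from h import *
a=bot.camera('scene')
old=cv2.imread('pics/a.png')[:,:,::-1]
cv2.imwrite('pics/g.png',np.hstack([cv2.resize(x[170:280,310:400],(400,489),interpolation=cv2.INTER_CUBIC) for x in (old,a)])[:,:,::-1])
E
```

```text
time: 7.2
ee_pos: [0.4811, 0.1472, 0.2049]
tcp_rot: [179.8, 0.2, 93.0]
wrist_force: [-0.8, 0.4, 1.0]
opening: 0.0001
rotvec tool [ 0.003  0.004 -0.011] q6 104.2 [0.4811 0.1472 0.2049]
stand frame [-0.114   0.0981] wf [-0.84  0.37  1.05]
time: 7.62
ee_pos: [0.4713, 0.1476, 0.1266]
tcp_rot: [178.9, 0.0, 93.1]
wrist_force: [0.2, 0.3, 0.1]
opening: -0.0004
rotvec tool [ 0.018  0.    -0.009] q6 104.5 [0.4713 0.1476 0.1266]
stand frame [-0.1238  0.099 ] wf [0.21 0.27 0.1 ]
```

View pics/g.png

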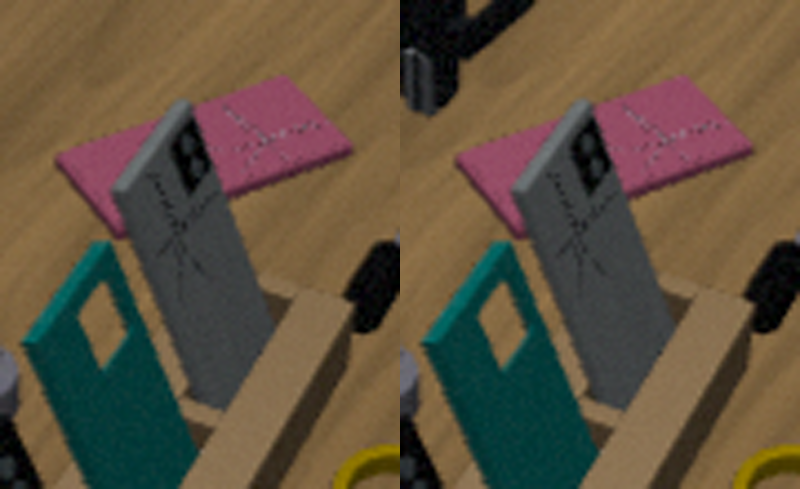

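```bash
python3 - <<'E'
from h import *
p=bot.get_obs()['ee_pos']
for dz in (0,.01,.02,.03): print(dz,proj('scene',p+[0,0,dz]))
E
```

```text
0 [315.79606483 205.44617945]
0.01 [315.73993639 202.00066815]
0.02 [315.68311945 198.51289143]
0.03 [315.62560123 194.98206679]
```

The view shows the phone unmoved, and the fingertips (right panel ~430,113 → scene 317,195.5) are about 27 mm higher than the reported TCP projects. So the tip passed just over the top edge without touching it. I'll go about 25 mm lower and push again.

```bash
python3 -m pendant '[[[0,0.5,1.2,0.018,0,0,0],[0,0.8,0.6,0,0,0,0],[0,1,0,0,0,0,0],[0,1,0,0,0,0,0],[0,0.5,0,0,0,0,0]]]';python3 err.py
python3 -m pendant '[[[0,0.5,0,0,0,0,0],[0,0.5,0,0,0,0,0],[0,0.5,0,0,0,0,0],[0,0.5,0,0,0,0,0]]]';python3 err.py
python3 - <<'E'
from h import *
a=bot.camera('scene');print(proj('scene',bot.get_obs()['ee_pos']))
cv2.imwrite('pics/h.png',cv2.resize(a[170:280,300:400],(600,660),interpolation=cv2.INTER_CUBIC)[:,:,::-1][:600])
E
```

```text
time: 8.08
ee_pos: [0.5111, 0.1488, 0.102]
tcp_rot: [-179.5, 0.2, 93.1]
wrist_force: [0.3, -0.7, 0.1]
opening: -0.0003
rotvec tool [-0.009  0.003 -0.009] q6 103.2 [0.5111 0.1488 0.102 ]
stand frame [-0.0839  0.0977] wf [ 0.34 -0.71  0.12]
time: 8.42
ee_pos: [0.5346, 0.1501, 0.1035]
tcp_rot: [-179.6, 0.1, 93.0]
wrist_force: [-0.5, 0.3, 0.3]
opening: 0.0001
rotvec tool [-0.007  0.003 -0.01 ] q6 102.7 [0.5346 0.1501 0.1035]
stand frame [-0.0604  0.0976] wf [-0.47  0.27  0.27]
[342.0600667  220.90247965]
```

View pics/h.png

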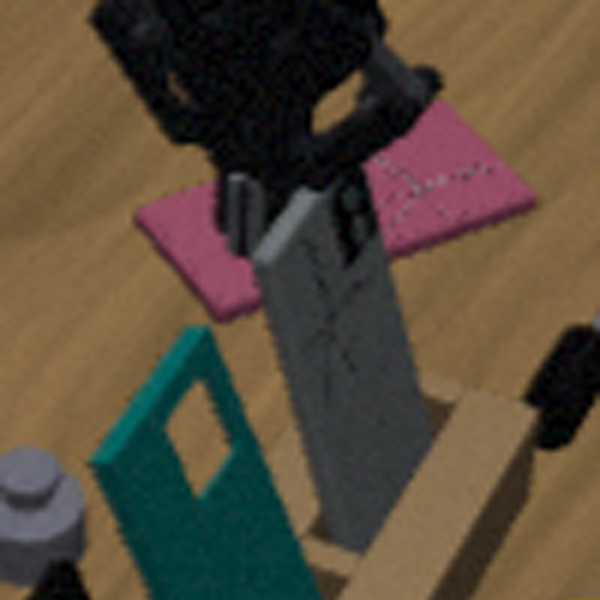

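The silver phone is now swinging: its top corner has gone from scene x≈336.5 to 343 and the finger is in front of it. I'll continue and rise slightly to keep the linkage clear of the top edge.

```bash
python3 -m pendant '[[[0,0.5,-0.15,0,0,0,0],[0,0.5,-0.15,0,0,0,0],[0,0.5,-0.15,0,0,0,0],[0,0.5,0,0,0,0,0],[0,0.5,0,0,0,0,0]]]';python3 err.py
python3 -m pendant '[[[0,0.5,0,0,0,0,0],[0,0.5,0,0,0,0,0],[0,0.5,0,0,0,0,0],[0,0.5,0,0,0,0,0],[0,0.5,0,0,0,0,0]]]';python3 err.py
cat > tops.py <<'E'
from h import *
bot.camera('scene')
for t in ['silver_phone_top','small_phone_top','case_top']: print(t,[(np.round(m['uv'],1).tolist(),round(m['confidence'],2)) for m in bot.mark_of('scene',t)])
E
python3 tops.py
```

```text
time: 8.88
ee_pos: [0.5623, 0.1517, 0.1089]
tcp_rot: [-179.7, 0.1, 93.0]
wrist_force: [-0.5, -0.4, -0.8]
opening: 0.0001
rotvec tool [-0.006  0.002 -0.01 ] q6 102.1 [0.5623 0.1517 0.1089]
stand frame [-0.0327  0.0974] wf [-0.55 -0.37 -0.77]
time: 9.3
ee_pos: [0.5901, 0.1531, 0.1087]
tcp_rot: [-179.7, 0.1, 93.0]
wrist_force: [-0.1, -0.1, 0.1]
opening: -0.0001
rotvec tool [-0.006  0.002 -0.01 ] q6 101.5 [0.5901 0.1531 0.1087]
stand frame [-0.0049  0.0971] wf [-0.11 -0.1   0.08]
silver_phone_top [([380.0, 206.8], 0.84), ([379.4, 191.7], 0.78)]
small_phone_top [([301.5, 274.3], 0.73)]
case_top [([322.7, 238.1], 0.58)]
```

```bash
python3 -m pendant '[[[0,0.5,0,0,0,0,0],[0,0.5,0,0,0,0,0],[0,0.4,0,0,0,0,0]]]';python3 err.py; python3 tops.py
```

```text
time: 9.75
ee_pos: [0.6037, 0.1539, 0.109]
tcp_rot: [-179.7, 0.1, 93.1]
wrist_force: [-0.2, 0.3, 0.1]
opening: 0.0002
rotvec tool [-0.006  0.002 -0.009] q6 101.3 [0.6037 0.1539 0.109 ]
stand frame [0.0088 0.097 ] wf [-0.25  0.34  0.06]
silver_phone_top [([384.7, 213.0], 0.74), ([230.1, 235.1], 0.67)]
small_phone_top [([300.7, 274.4], 0.68)]
case_top [([325.6, 237.4], 0.97), ([285.7, 290.2], 0.41)]
```

```bash
python3 -m pendant '[[[0,0.4,0,0,0,0,0],[0,0.3,0,0,0,0,0]]]';python3 err.py; python3 tops.py
python3 -m pendant '[[[0,-1,0,0,0,0,0],[0,-2,0,0,0,0,0],[0,-3,0,0,0,0,0],[0,-3,-2,0,0,0,0],[0,-2,-3.5,0,0,0,0]]]'
python3 -m pendant '[[[0,-1,-3.5,0,0,0,0],[-2,0,-2,0,0,0,0]]]';python3 err.py; python3 tops.py
python3 - <<'E'
from h import *
shot('scene','i.png',(250,140,450,360),2.7)
E
```

```text
time: 10.12
ee_pos: [0.6102, 0.1542, 0.1089]
tcp_rot: [-179.6, 0.1, 93.1]
wrist_force: [0.5, -0.4, -0.2]
opening: 0.0001
rotvec tool [-0.006  0.002 -0.009] q6 101.2 [0.6102 0.1542 0.1089]
stand frame [0.0153 0.097 ] wf [ 0.55 -0.41 -0.22]
silver_phone_top [([227.2, 233.7], 0.58)]
small_phone_top [([300.8, 273.3], 0.89)]
case_top [([323.0, 234.7], 0.94)]
time: 10.73
ee_pos: [0.4961, 0.1472, 0.1565]
tcp_rot: [-178.9, 0.3, 93.0]
wrist_force: [0.1, 0.8, 0.2]
opening: 0.0
time: 10.9
ee_pos: [0.4834, 0.1282, 0.216]
tcp_rot: [-178.9, 0.3, 93.1]
wrist_force: [1.4, -0.8, 0.3]
opening: 0.0002
rotvec tool [-0.018  0.004 -0.008] q6 101.7 [0.4834 0.1282 0.216 ]
stand frame [-0.1129  0.079 ] wf [ 1.36 -0.83  0.27]
silver_phone_top [([392.5, 213.9], 0.79), ([378.9, 196.7], 0.78), ([230.0, 233.3], 0.74)]
small_phone_top [([300.1, 273.8], 0.9), ([345.7, 290.0], 0.33)]
case_top [([326.5, 238.5], 0.84)]
```

View pics/i.png

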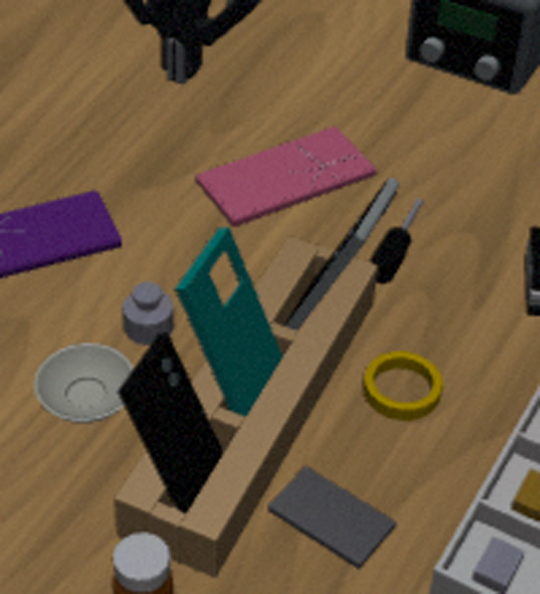

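The silver phone now leans back at about 19° (top corners at scene 381,229 and 395,208). The case, the small phone and the other objects are unchanged. Next is the small phone.

```bash
python3 -m pendant '[[[-3.5,0,0,0,0,0,0],[-3.5,0,0,0,0,0,0],[-3.5,0,0,0,0,0,0],[-3.5,0,0,0,0,0,0],[-2.5,0,0,0,0,0,0]]]'
python3 -m pendant '[[[0,0,0,0,0,0,0],[0,0,0,0,0,0,0]]]';python3 err.py
```

```text
time: 11.57
ee_pos: [0.493, -0.0375, 0.2036]
tcp_rot: [-178.1, 0.2, 93.6]
wrist_force: [1.2, -0.4, 0.1]
opening: -0.0
time: 11.73
ee_pos: [0.4924, -0.0413, 0.1999]
tcp_rot: [-177.8, 0.2, 93.3]
wrist_force: [0.3, -0.3, 0.4]
opening: -0.0001
rotvec tool [-0.039  0.004 -0.005] q6 82.2 [ 0.4924 -0.0413  0.1999]
stand frame [-0.1145 -0.0908] wf [ 0.26 -0.32  0.42]
```

```bash
python3 -m pendant '[[[-0.7,0,1.5,-0.04,0,0,0],[-0.7,0,3,0,0,0,0],[0,0,3,0,0,0,0],[0,0,2.5,0,0,0,0],[0,0,0.8,0,0,0,0]]]'
python3 -m pendant '[[[0,0,0,0,0,0,0]]]';python3 err.py
```

```text
time: 12.15
ee_pos: [0.493, -0.0521, 0.0849]
tcp_rot: [180.0, 0.1, 93.5]
wrist_force: [-0.8, -0.2, 0.1]
opening: 0.0002
time: 12.23
ee_pos: [0.4917, -0.051, 0.0825]
tcp_rot: [-179.8, 0.1, 93.5]
wrist_force: [-0.2, 0.4, 1.0]
opening: -0.0001
rotvec tool [-0.004  0.001 -0.001] q6 80.6 [ 0.4917 -0.051   0.0825]
stand frame [-0.1158 -0.1004] wf [-0.21  0.42  0.99]
```

```bash
python3 -m pendant '[[[-0.1,1,0,0,0,0,0],[-0.1,1,0,0,0,0,0],[-0.1,1,0,0,0,0,0],[0,0.6,0,0,0,0,0],[0,0.5,0,0,0,0,0]]]';python3 err.py
python3 -m pendant '[[[0,0.5,0,0,0,0,0],[0,0.5,0,0,0,0,0],[0,0.5,0,0,0,0,0]]]';python3 err.py; python3 tops.py
python3 - <<'E'
from h import *
shot('scene','j.png',(250,180,400,350),3.5)
E
```

```text
time: 12.65
ee_pos: [0.5358, -0.0482, 0.0856]
tcp_rot: [-179.8, 0.0, 93.7]
wrist_force: [0.3, -0.4, 0.4]
opening: -0.0002
rotvec tool [-0.003  0.001  0.002] q6 81.2 [ 0.5358 -0.0482  0.0856]
stand frame [-0.0716 -0.1004] wf [ 0.32 -0.37  0.44]
time: 12.9
ee_pos: [0.5531, -0.0466, 0.0872]
tcp_rot: [-179.9, 0.1, 93.8]
wrist_force: [0.6, -0.3, 0.3]
opening: -0.0001
rotvec tool [-0.001  0.001  0.003] q6 81.4 [ 0.5531 -0.0466  0.0872]
stand frame [-0.0542 -0.0999] wf [ 0.57 -0.29  0.27]
silver_phone_top [([391.9, 215.4], 0.96), ([228.6, 231.9], 0.77), ([378.3, 195.3], 0.57)]
small_phone_top [([302.9, 275.5], 0.65)]
case_top [([324.9, 235.3], 0.64)]
```

View pics/j.png

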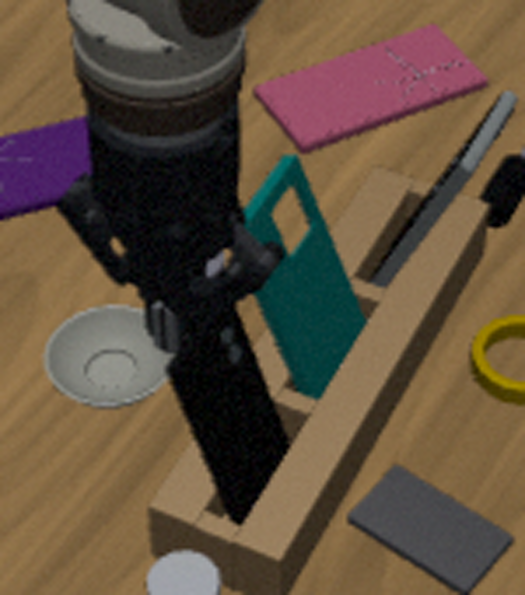

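The finger is in front of the small phone and just touching its top. The case is unmoved. I'll continue pushing.

```bash
python3 -m pendant '[[[0,0.5,0,0,0,0,0],[0,0.5,0,0,0,0,0],[0,0.5,0,0,0,0,0],[0,0.5,0,0,0,0,0],[0,0.5,0,0,0,0,0]]]';python3 err.py
python3 -m pendant '[[[0,0.5,0,0,0,0,0],[0,0.5,0,0,0,0,0],[0,0.5,0,0,0,0,0],[0,0.4,0,0,0,0,0]]]';python3 err.py; python3 tops.py
python3 - <<'E'
from h import *
S=np.array([.601,.0565]);c,s=np.cos(np.radians(3.6)),np.sin(np.radians(3.6))
for lean in (-22,0,10,15,20):
    l=np.radians(lean);fx=.006 if lean<=0 else -.003
    x,y=fx+.134*np.sin(l),-.104
    print(lean,proj('scene',(S[0]+c*x-s*y,S[1]+s*x+c*y,.014+.134*np.cos(l))))
E
```

```text
time: 13.57
ee_pos: [0.5783, -0.0453, 0.0872]
tcp_rot: [-179.9, 0.1, 93.7]
wrist_force: [-0.2, -0.4, -0.4]
opening: 0.0001
rotvec tool [-0.001  0.001  0.002] q6 81.8 [ 0.5783 -0.0453  0.0872]
stand frame [-0.029  -0.1002] wf [-0.25 -0.38 -0.42]
time: 13.9
ee_pos: [0.5999, -0.0439, 0.0869]
tcp_rot: [-179.9, 0.1, 93.7]
wrist_force: [-0.2, 0.0, 0.8]
opening: -0.0003
rotvec tool [-0.001  0.001  0.002] q6 82.1 [ 0.5999 -0.0439  0.0869]
stand frame [-0.0074 -0.1001] wf [-0.19  0.01  0.8 ]
silver_phone_top [([230.3, 234.7], 0.75), ([391.8, 214.7], 0.68), ([383.0, 195.2], 0.62)]
small_phone_top [([327.6, 280.4], 0.97)]
case_top [([349.3, 279.7], 0.33), ([348.3, 288.3], 0.28), ([373.2, 332.9], 0.24)]
-22 [302.93368557 273.11151693]
0 [326.37319247 278.91838931]
10 [333.22020976 282.33905759]
15 [338.72282535 285.412388  ]
20 [344.10688273 288.7956481 ]
```

```bash
python3 -m pendant '[[[0,0.5,0,0,0,0,0],[0,0.4,0,0,0,0,0],[0,0.4,0,0,0,0,0]]]';python3 err.py; python3 tops.py
```

```text
time: 14.35
ee_pos: [0.6123, -0.0431, 0.0872]
tcp_rot: [-179.9, 0.1, 93.7]
wrist_force: [-0.6, -0.3, 0.5]
opening: 0.0001
rotvec tool [-0.002  0.001  0.002] q6 82.3 [ 0.6123 -0.0431  0.0872]
stand frame [ 0.005  -0.1001] wf [-0.56 -0.27  0.48]
silver_phone_top [([228.2, 232.6], 0.8), ([389.8, 213.8], 0.62), ([380.0, 194.9], 0.61), ([359.8, 257.7], 0.51)]
small_phone_top [([337.3, 284.9], 0.89)]
case_top []
```

About 14° now; a few mm more, then I'll retreat and check.

```bash
python3 -m pendant '[[[0,0.4,0,0,0,0,0],[0,0.2,0,0,0,0,0]]]';python3 err.py; python3 tops.py
python3 -m pendant '[[[0,-1,0,0,0,0,0],[0,-2,0,0,0,0,0],[0,-3,0,0,0,0,0],[0,-3,0,0,0,0,0],[0,-2.5,-3,0,0,0,0]]]'
python3 -m pendant '[[[0,-3,-4,0,0,0,0],[0,-4,-3,0,0,0,0],[0,-4,0,0,0,0,0],[0,-3,0,0,0,0,0],[0,0,0,0,0,0,0]]]';python3 err.py; python3 tops.py
python3 - <<'E'
from h import *
a=bot.camera('scene')[170:340,260:430];b=bot.camera('top')[170:310,200:400]
cv2.imwrite('pics/k.png',np.hstack([cv2.resize(a,(400,400)),cv2.resize(b,(400,400))])[:,:,::-1])
for t in ['silver_phone_top','small_phone_top','case_top']: print(t,[(np.round(m['uv'],1).tolist(),round(m['confidence'],2)) for m in bot.mark_of('top',t)])
E
```

```text
time: 14.72
ee_pos: [0.618, -0.0427, 0.0872]
tcp_rot: [-179.9, 0.1, 93.7]
wrist_force: [0.2, -0.1, -0.5]
opening: 0.0002
rotvec tool [-0.002  0.001  0.002] q6 82.4 [ 0.618  -0.0427  0.0872]
stand frame [ 0.0108 -0.1001] wf [ 0.25 -0.13 -0.46]
silver_phone_top [([378.5, 195.1], 0.93), ([394.8, 213.0], 0.71), ([230.3, 234.3], 0.55)]
small_phone_top [([338.0, 285.9], 0.77)]
case_top []
time: 15.33
ee_pos: [0.4991, -0.0497, 0.11]
tcp_rot: [-179.3, -0.0, 93.8]
wrist_force: [0.1, -0.4, -1.0]
opening: -0.0
time: 15.75
ee_pos: [0.3647, -0.0584, 0.1785]
tcp_rot: [-179.7, 0.1, 93.8]
wrist_force: [-0.1, 0.8, 0.7]
opening: -0.0002
rotvec tool [-0.005  0.001  0.003] q6 77.2 [ 0.3647 -0.0584  0.1785]
stand frame [-0.2431 -0.0998] wf [-0.08  0.76  0.7 ]
silver_phone_top [([229.8, 234.2], 0.97), ([392.9, 214.2], 0.61), ([383.0, 193.5], 0.61)]
small_phone_top [([338.6, 283.8], 0.84), ([304.0, 363.2], 0.73)]
case_top [([325.3, 233.4], 0.88), ([397.9, 227.2], 0.4)]
silver_phone_top [([130.0, 271.8], 0.93), ([301.4, 394.4], 0.76), ([239.4, 191.7], 0.74)]
small_phone_top [([355.2, 192.3], 0.84)]
case_top [([303.1, 244.1], 0.57)]
```

View pics/k.png

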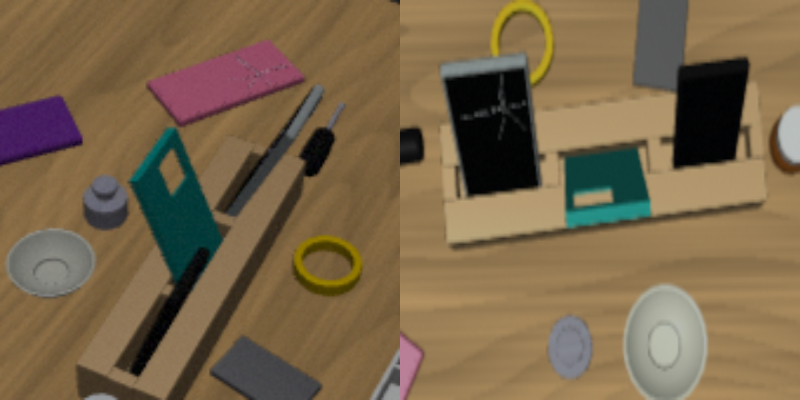

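```bash
python3 - <<'E'
from h import *
S=np.array([.601,.0565]);c,s=np.cos(np.radians(3.6)),np.sin(np.radians(3.6))
for n,u,v,L in [('silver',(239.4,191.7),(392.9,214.2),.158),('small',(355.2,192.3),(338.6,283.8),.134),('case',(303.1,244.1),(325.3,233.4),.146)]:
    (o1,d1),(o2,d2)=ray('top',u),ray('scene',v)
    k=np.linalg.lstsq(np.c_[d1,-d2],o2-o1,rcond=None)[0];p=(o1+k[0]*d1+o2+k[1]*d2)/2
    d=p[:2]-S;x=c*d[0]+s*d[1];print(n,p.round(3),'stand x',x.round(4),'approx lean',np.degrees(np.arcsin((x+.003)/L)).round(1))
E
```

```text
silver [0.644 0.162 0.163] stand x 0.05 approx lean 19.6
small [ 0.64  -0.043  0.147] stand x 0.0329 approx lean 15.5
case [0.551 0.052 0.153] stand x -0.0502 approx lean -18.9
```

Both phones are well inside the limits, everything is at rest and the arm is clear. I'm handing in.

```bash
python3 -c "
from workcell import bot
print(bot.job_done())"
```

```text
the job is handed in; nothing more can be done
None
```

I pushed both phones over with the shut fingertips, and each now leans back in its own bay. I handed the job in at about 16 s of the 48 s allowed, with the arm clear of the stand.

**Last checks (from the scene and top cameras)**

| Thing | Lean | Top edge, x in the stand frame |
|---|---|---|
| silver phone | about 20° back | about +50 mm |
| small phone | about 15° back | about +33 mm |
| case | still forward | about −50 mm |

- **Case:** its top was found within about 6 mm of where it started, which is within the scatter of the measurements. It looks unmoved in the pictures.
- **Bystanders:** the weight, dish, tape, battery and screwdriver look unmoved in the pictures. The jar is only partly in the last one.
- **Forces:** the wrist force never showed more than about 1.5 N in the readings.

**What went wrong or disagreed**
- **First pass at the silver phone missed.** The shut fingertips show about 22–27 mm higher in the scene camera than the reported tool position. They passed over the phone's top edge without touching it. I went lower and the second push worked.
- **Joint 6 reached its 180° stop** on the way in, so I turned the tool about 85° and pushed from there.
- **False network reports:** the networks also reported the pink and purple look-alikes as the silver phone. I told them apart by their position in the pictures.
- **Foot height not measured:** I did not measure the height of the phones' lower edges; they only look seated in their slots.

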